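# Draw the T-handled clay stamp from its tight case

### The arm

A 7-joint arm with a two-finger parallel gripper is mounted at the origin on the work surface. World frame = base frame: x ahead of the robot, y to its left, z up, the work surface at z = 0. Lengths are in m, angles in rad, forces in N, time in s.
With the tool pointing down it reaches from about 0.35 to 0.775 m from the base axis. Payload 3.1 kg.
Tool frame: the origin (TCP) lies at the very end of the fingers, on their centre line; the grasp point (between the pads) lies 19 mm behind it; z points along the fingers, y is the line along which they close (so a half turn about z gives the same grasp; the last joint's range is limited). The gripper opens to 85 mm and grips with 20 to 120 N. Pads are 22 mm wide; open, the fingers measure 114 mm over their backs; the gripper's body (76 mm by 85 mm) begins 54 mm behind the grasp point. The pads swing forward as they close: fully open they stand 13 mm farther back than shut.
Start: joints at [-0.042, 0.311, 0.014, 1.512, -0.004, 1.319, -0.027], TCP at [0.55, 0, 0.231] pointing down, gripper open.
Joint ranges: [-2.7, 2.7], [-0.3, 1.91], [-1.27, 1.3], [0.12, 2.57], [-1.44, 4.58], [0.2, 2.03], [-3.05, 3.05]. Speed limits (rad/s): [2.79, 2.79, 3.14, 3.14, 3.14, 3.14, 3.14].

### API

Orientations are given as a unit quaternion [w, x, y, z].
In Python, from station import bot, solver, optics, workorder gives the robot as it stands. Calls block until the motion is done:
- bot.movep(position, orientation): joint-space move of the TCP to a pose.
- bot.servo_line(position, orientation=None, vel=0.15, until_force=None): straight line of the TCP; orientation=None keeps the orientation; vel is the mean speed in m/s. With until_force (N) it stops when the force on the tool has changed by that much, and returns True; else False.
- bot.set_joints(angles): joint-space move.
- bot.gripper_to(opening, force=None): finger opening in m; force is the grip in N (None keeps the last); returns when the fingers have stopped.
- bot.sleep(seconds).
- solver.inverse_kinematics(position, orientation): joint angles nearest the present ones, or None.
- optics.read_camera(name): name is "scene" or "side" or "wrist"; returns the picture (420x560x3 uint8, blue, green, red); there is no depth.
- optics.calibration(name): a dict with "camera_matrix" (3x3 intrinsics, pixels), "R" (3x3) and "t" (3): a world point X has camera coordinates R X + t; the wrist camera has in their place "hand_eye" (4x4, takes a point from camera to tool coordinates, whose origin is the TCP and whose axes are the flange's). Camera axes: x right, y down, z forward; pixel columns grow to the right and rows downward; lengths in m; the calibration is good to about 2 mm. The wrist camera is an equidistant fisheye: a pixel r from the principal point sees the ray r / f radians off the axis. A picture is of the moment at which its call begins: read the wrist's pose just before it. calibration takes no time and is no camera call.
A pose or a line that the arm cannot do raises bot.Unreachable and nothing moves.
- workorder.close_job(): hands the job in; it is judged then, once.
Readings, each from a call of its own:
- bot.current_t(): time.
- bot.current_joint_pos(): joint angles.
- bot.current_dq(): joint speeds.
- bot.current_joint_torque(): joint torques, N m.
- bot.current_tcp_pos(): TCP position.
- bot.current_tcp_rot(): TCP orientation.
- bot.current_force(): force on the tool from outside, world axes, zero at the start.
- bot.current_ft_torque(): the same for the moment, N m.
- bot.current_grip_width(): finger opening in m.
- bot.current_finger_force(): force on a finger pad.
Only numpy, scipy, OpenCV 4.12 (cv2) and the standard library are available. Lean on these libraries where they do the work, as an engineer would, in place of code of your own. Each camera call takes 0.05 s, during which the arm holds its last target. There are 200 camera calls.

### The job

First set the tall glaze jar aside, standing upright on the bench. Then work the T-handled clay stamp up out of its tight felt-lined case with small wiggles as you pull, so that the case is not lifted, tipped or shoved and the other stamp stays seated in it, and stand the T-handled stamp upright on the round plaster bat; leave the cup, bowl and block alone.

Things in the scene. Friction and masses are not known exactly. Their poses are not given: they have to be found in the camera images.
- jar_mid (a point): Tall straight jar of white ceramic with a terracotta band and cork stopper: 56 mm across, 170 mm high, 192 mm with its stopper (42 mm across), about 0.4 kg, on the bench. The point is on its axis, 96 mm above its foot. It stands about 62 mm from the T-handled stamp, on the robot's side, nearly touching the case, in the way of a hand at the T-handle.
- stamp_head (a point): T-handled clay stamp, dark wood, 137 mm high, 0.13 kg: round shank 32 mm across, 105 mm long, topped by a crossbar 80 mm long (its y), 24 mm thick (its x), 32 mm high. The point is the crossbar's centre, 121 mm above the foot; z is up the shank. Starts foot down in either pocket of the case, 50 mm deep; the crossbar spans 115 to 147 mm over the bench.
- case: Loose plain wooden case, a block 56 mm deep (its x), 260 mm long (its y), 60 mm high, 1.1 to 1.5 kg, standing on the bench. Origin at the centre of its underside. Two felt-lined pockets in its top at y = +70 and -70 mm, floor 10 mm over the bench; one holds the T-handled stamp, the other the knob stamp. Its long side roughly faces the robot.
- knob_mid (a point): The other stamp, which stays in the case: same dark shank, with a ball knob 42 mm across on top, top at 123 mm over the bench. The point is on its axis, 55 mm above its foot (65 mm over the bench).
- bat: Round plaster bat, a white disc 160 mm across and 20 mm thick, fixed on the bench, empty. Origin at the centre of its underside; its top is 20 mm over the bench.
- cup: Bystander: terracotta cup, 76 mm across, 85 mm high. Origin at the centre of its underside.
- bowl: Bystander: white bowl, 120 mm across, 55 mm high. Origin at the centre of its underside.
- block: Bystander: light wooden block 90 x 50 x 30 mm high, lying on the bench. Origin at the centre of its underside.
- stamp_foot (a point): Centre of the T-handled stamp's flat foot, at first 10 mm over the bench. Felt pads grip the shank until it has risen 40 mm; clear of the case at 50 mm. A straight pull (15 N) lifts the case. Turned back and forth about its axis (15 degrees each way) while slowly raised (2 or 3 mm a turn) it slides out with 5 to 10 N; when the pull passes 7 N, raise less or only turn.
Not all that is in view belongs to the job. Leave any blue look-alike of the part that bears stamp_head alone.

How it is judged:
By the outcome, as a careful person would: the job done as asked, in the order asked, and still so for the second after the job is handed in, with the robot touching nothing.
It also fails if it takes over 72 s, if anything falls off the work surface, if the arm or the gripper's body presses on something with over 40 N, if the wrist force passes 120 N, or if a joint passes its speed limit or range.

## Working session

There is one attempt and no reset: what is moved stays moved. The work goes in short steps, each a Python script; the robot and the scene stay as the last script left them, time stands still between calls to the robot, and variables do not carry over. Pictures are saved under pics/ and viewed, at most 10 in all, crops included, and the job is handed in when it is done.

```bash
ls; mkdir -p pics; python3 - <<'E'
from station import bot,optics
import cv2
for n in("scene","side"):
    cv2.imwrite(f"pics/{n}0.png",optics.read_camera(n)); c=optics.calibration(n); print(n,c)
print(bot.current_t(),bot.current_tcp_rot(),optics.calibration("wrist"))
E
```

```text
pics
scene {'camera_matrix': array([[394.05850869,   0.        , 279.47708039],
       [  0.        , 394.05850869, 205.66243   ],
       [  0.        ,   0.        ,   1.        ]]), 'R': array([[ 0.37134293,  0.92841615, -0.01216029],
       [ 0.48498313, -0.20511585, -0.85012873],
       [-0.79176751,  0.30979176, -0.5264345 ]]), 't': array([-0.18027262, -0.18100054,  1.39800231])}
side {'camera_matrix': array([[415.55976107,   0.        , 270.18426465],
       [  0.        , 415.55976107, 207.57706171],
       [  0.        ,   0.        ,   1.        ]]), 'R': array([[ 0.8345245 , -0.55096517,  0.00249876],
       [-0.35645324, -0.54335233, -0.76007192],
       [ 0.42013086,  0.63340795, -0.64983415]]), 't': array([-0.49197561,  0.27238653,  0.78118842])}
0.1 [-0.00075188  0.70709501  0.70711771 -0.00078988] {'camera_matrix': array([[325.1922621 ,   0.        , 281.26971013],
       [  0.        , 325.1922621 , 209.76706189],
       [  0.        ,   0.        ,   1.        ]]), 'hand_eye': array([[-5.06295382e-04, -9.57816344e-01, -2.87380574e-01,
         7.29201549e-02],
       [ 9.99998491e-01, -7.40615114e-06, -1.73707247e-03,
        -6.66331203e-05],
       [ 1.66166802e-03, -2.87381020e-01,  9.57814903e-01,
        -1.42481437e-01],
       [ 0.00000000e+00,  0.00000000e+00,  0.00000000e+00,
         1.00000000e+00]])}
```

View pics/scene0.png

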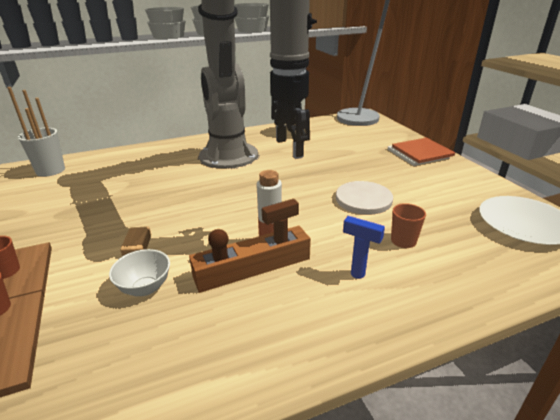

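View pics/side0.png

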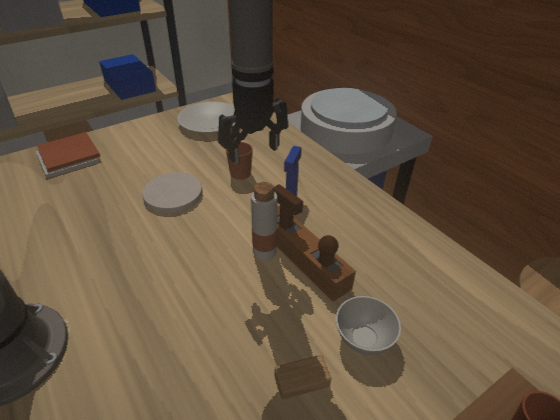

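Scene: jar stopper at about (269,177), T crossbar (281,211), knob (218,240), case, bat (364,197), cup (407,225), blue decoy (362,245). Side: stopper (263,190), crossbar (286,201), knob (328,245), bat (173,193). I'll enlarge both.

```bash
python3 - <<'E'
import cv2
a=cv2.imread("pics/scene0.png")[160:295,180:400]; b=cv2.imread("pics/side0.png")[140:305,225:365]
cv2.imwrite("pics/a.png",cv2.resize(a,None,fx=3.6,fy=3.6,interpolation=cv2.INTER_CUBIC))
cv2.imwrite("pics/b.png",cv2.resize(b,None,fx=3.6,fy=3.6,interpolation=cv2.INTER_CUBIC))
E
```

```text
(no output)
```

View pics/a.png

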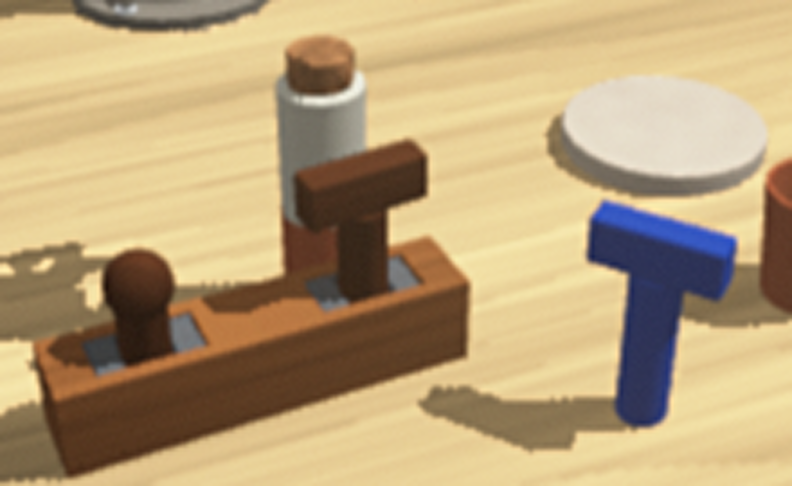

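View pics/b.png

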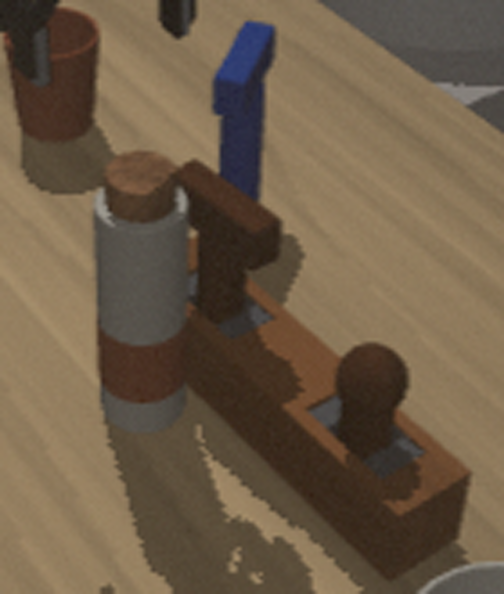

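Crop a (3.6x, offset 180,160): stopper top (321,50), crossbar top ends (304,185)/(418,147), knob (139,285), bat top (665,128), case top corners (58,398),(468,285),(430,237),(37,347). Crop b (offset 225,140): stopper top (144,170), crossbar ends (188,166)/(271,224), knob (372,378), case corners (470,470),(403,515).

```bash
cat > h.py <<'E'
import numpy as np
from station import bot,solver,optics,workorder
from scipy.spatial.transform import Rotation as Ro
def bp(cam,uv,z):
    c=optics.calibration(cam);K,R,t=c["camera_matrix"],c["R"],c["t"]
    d=R.T@np.linalg.inv(K)@[*uv,1];o=-R.T@t
    return (o+d*(z-o[2])/d[2])
def wp(uv,z):  # wrist pixel -> plane z
    c=optics.calibration("wrist");K=c["camera_matrix"];H=c["hand_eye"]
    q=bot.current_tcp_rot();R=Ro.from_quat(q,scalar_first=True).as_matrix();p=np.array(bot.current_tcp_pos())
    m=np.array([(uv[0]-K[0,2])/K[0,0],(uv[1]-K[1,2])/K[1,1]]);th=np.linalg.norm(m)
    d=np.r_[m/th*np.sin(th),np.cos(th)]
    d=R@H[:3,:3]@d;o=p+R@H[:3,3]
    return o+d*(z-o[2])/d[2]
def quat(y,z):  # tool axes from closing dir y and approach z
    y=np.array(y,float);z=np.array(z,float);z/=np.linalg.norm(z);y-=z*(y@z);y/=np.linalg.norm(y)
    return Ro.from_matrix(np.c_[np.cross(y,z),y,z]).as_quat(scalar_first=True)
E
python3 - <<'E'
from h import *
A=lambda x,y:(180+x/3.6,160+y/3.6)
B=lambda x,y:(225+x/3.6,140+y/3.6)
for n,cam,uv,z in [("stop","scene",A(321,50),.192),("stop","side",B(144,170),.192),
("barL","scene",A(304,185),.147),("barR","scene",A(418,147),.147),("barA","side",B(188,166),.147),("barB","side",B(271,224),.147),
("knob","scene",A(139,285),.102),("knob","side",B(372,378),.102),
("bat","scene",A(665,128),.02),("bat","side",(173,190),.02),
("cNL","scene",A(58,398),.06),("cNR","scene",A(468,285),.06),("cFR","scene",A(430,237),.06),("cFL","scene",A(37,347),.06),
("c1","side",B(470,470),.06),("c2","side",B(403,515),.06),
("bluefoot","scene",A(642,415),0),("blueL","scene",A(600,210),.137),("blueR","scene",A(730,245),.137),("cup","scene",(408,212),.085),("bowl","scene",(140,270),.055),("block","side",(303,372),.03)]:
    print(n,cam,bp(cam,uv,z).round(3))
E
```

```text
stop scene [ 0.549 -0.047  0.192]
stop side [ 0.545 -0.048  0.192]
barL scene [ 0.619 -0.085  0.147]
barR scene [ 0.606 -0.008  0.147]
barA side [ 0.601 -0.01   0.147]
barB side [ 0.611 -0.084  0.147]
knob scene [ 0.615 -0.184  0.102]
knob side [ 0.611 -0.184  0.102]
bat scene [0.463 0.267 0.02 ]
bat side [0.45  0.266 0.02 ]
cNL scene [ 0.643 -0.241  0.06 ]
cNR scene [0.636 0.013 0.06 ]
cFR scene [0.58  0.013 0.06 ]
cFL scene [ 0.594 -0.243  0.06 ]
c1 side [ 0.641 -0.242  0.06 ]
c2 side [ 0.587 -0.246  0.06 ]
bluefoot scene [0.722 0.089 0.   ]
blueL scene [0.694 0.065 0.137]
blueR scene [0.751 0.112 0.137]
cup scene [0.659 0.251 0.085]
bowl scene [ 0.591 -0.344  0.055]
block side [ 0.428 -0.347  0.03 ]
```

```bash
python3 - <<'E'
from h import *
import cv2
D=[0,0,-1]
c=[(quat(y,D),solver.inverse_kinematics([.547,-.048,.25],quat(y,D))) for y in([0,1,0],[0,-1,0])]
for q,j in c: print(None if j is None else np.round(j,2))
q=min([k for k in c if k[1] is not None],key=lambda k:abs(k[1][6]))[0]
bot.movep([.547,-.048,.25],q)
print("t",bot.current_t()); f0=np.array(bot.current_force())
print("hit",bot.servo_line([.547,-.048,.137],vel=.12,until_force=6))
bot.gripper_to(.05,force=40)
print("w",bot.current_grip_width(),bot.current_finger_force(),"t",bot.current_t())
bot.servo_line([.547,-.048,.19],vel=.12)
print("lift F",np.array(bot.current_force())-f0,bot.current_grip_width())
bot.servo_line([.43,-.15,.17],vel=.2)
cv2.imwrite("pics/s1.png",optics.read_camera("scene")[120:300,150:420])
print("touch",bot.servo_line([.43,-.15,.134],vel=.05,until_force=3),bot.current_tcp_pos(),bot.current_t())
E
```

```text
[ 0.21  0.31 -0.2   1.47  0.06  1.36  1.57]
[-0.16  0.3   0.28  1.49 -0.08  1.36 -1.44]
t 1.375
hit False
w 0.05513150164315085 42.618452310562134 t 2.8583
lift F [-0.02877013 -0.35903863 -5.29819089] 0.05485291942213869
touch True [ 0.42936846 -0.14884273  0.13766828] 5.0417
```

```bash
python3 - <<'E'
from h import *
import cv2
bot.gripper_to(.085); p=np.array(bot.current_tcp_pos())
bot.servo_line(p+[0,0,.11],vel=.2)
q=quat([1,.12,0],[0,0,-1])
bot.movep([.609,-.047,.25],q); bot.sleep(.2)
print(bot.current_tcp_pos(),bot.current_t(),bot.current_joint_pos(),bot.current_force())
w=optics.read_camera("wrist");s=optics.read_camera("scene");cv2.imwrite("pics/w2.png",w)
cv2.imwrite("pics/c2.png",np.vstack([w[:,:],s[100:280,0:560]]))
E
```

```text
[ 0.60866276 -0.04758591  0.25024858] 7.6417 [-0.02051297  0.42930422  0.10681868  1.29967815 -0.04468398  1.41473433
  0.20182081] [1.14655537 0.22808333 0.03579631]
```

View pics/c2.png

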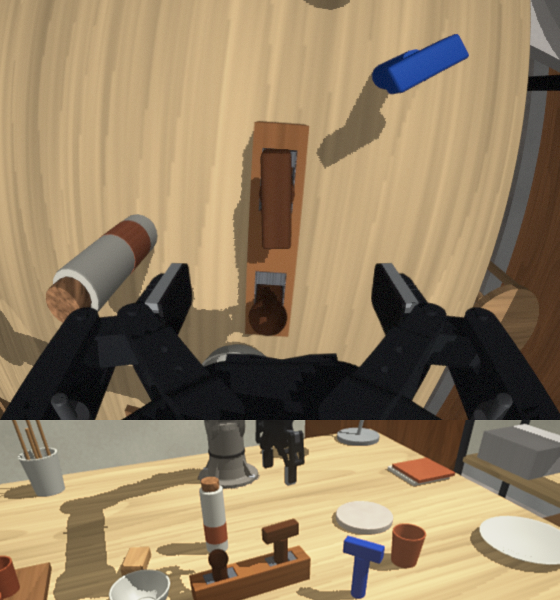

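Jar stands upright aside at about (213,515) in the lower picture. In the wrist view the crossbar top's corners are about (263,152),(290,151),(291,249),(264,246); the case outline runs from (255,122)/(308,125) to (247,334)/(288,336).

```bash
python3 - <<'E'
from h import *
P=[wp(u,.147) for u in((263,152),(290,151),(291,249),(264,246))]
for p in P: print(p.round(4))
m=np.mean(P,0); d=P[0]+P[1]-P[2]-P[3]; print("c",m.round(4),"yaw",np.degrees(np.arctan2(-d[0],d[1])))
for u in((255,122),(308,125),(247,334),(288,336)): print(wp(u,.06).round(3))
E
```

```text
[ 0.5893 -0.0045  0.147 ]
[ 0.6095 -0.0013  0.147 ]
[ 0.6203 -0.0807  0.147 ]
[ 0.598  -0.0807  0.147 ]
c [ 0.6042 -0.0418  0.147 ] yaw 7.163032997300861
[0.574 0.015 0.06 ]
[0.628 0.018 0.06 ]
[ 0.587 -0.245  0.06 ]
[ 0.64  -0.241  0.06 ]
```

```bash
python3 - <<'E'
from h import *
import cv2
q=quat([1,.132,0],[0,0,-1]); P=np.array([.6065,-.0445,.113])
print(bot.servo_line(P+[0,0,.03],q,vel=.2), bot.servo_line(P,vel=.1,until_force=5))
bot.sleep(.2); f0=np.array(bot.current_force())
for w in(.036,.032,.029,.027,.0255):
    bot.gripper_to(w,force=20); f=np.array(bot.current_force())-f0
    print(w,bot.current_grip_width(),f.round(2),bot.current_finger_force())
    if np.linalg.norm(f[:2])>1.2: break
print(bot.current_t(),bot.current_tcp_pos(),f0,bot.current_ft_torque())
cv2.imwrite("pics/w3.png",optics.read_camera("wrist"))
E
```

```text
False False
0.036 0.03635110230713543 [-0.75  0.68  0.47] 0.29993215575814247
0.032 0.0320760733471226 [-4.36  0.4   2.07] 1.8934591859579086
9.825 [ 0.60542206 -0.04473511  0.1129631 ] [ 0.21901305 -0.58386074  0.43342612] [-0.0725471   0.8566153   0.01713781]
```

View pics/w3.png

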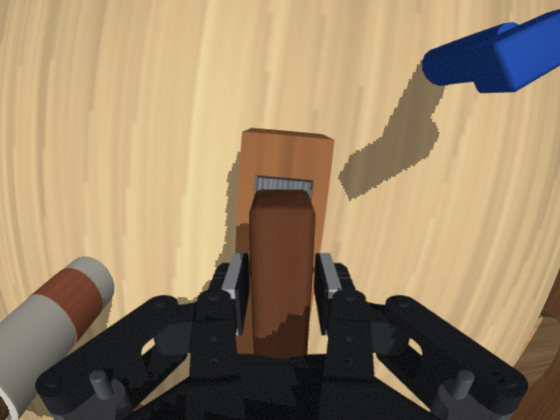

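The bar lies between the pads. The early contact comes from the fingertips meeting the 32 mm shank just below the crossbar, so I'll raise to TCP 0.121 and shift about 2 mm in −x.

```bash
python3 - <<'E'
from h import *
q=quat([1,.132,0],[0,0,-1])
bot.gripper_to(.045,force=20)
P=np.array([.6043,-.0445,.1215]); bot.servo_line(P,q,vel=.05)
bot.sleep(.2); f0=np.array(bot.current_force()); print(f0.round(2),bot.current_tcp_pos())
for w in(.032,.029,.0265,.025,.023):
    bot.gripper_to(w,force=20); f=np.array(bot.current_force())-f0
    print(w,bot.current_grip_width(),f.round(2),bot.current_finger_force())
    if np.linalg.norm(f[:2])>2.5: break
print(bot.current_t(),bot.current_tcp_pos(),np.round(bot.current_ft_torque(),3))
E
```

```text
[-0.48 -0.63 -0.12] [ 0.60419973 -0.04448131  0.12136541]
0.032 0.03163659424957378 [ 0.47 -0.18  0.49] 0.0
0.029 0.028898639666982334 [0.33 1.22 0.99] 0.0
0.0265 0.02623011648041139 [ 1.66 -0.24 -0.26] 0.0
0.025 0.024983012735462957 [0.28 0.42 0.1 ] 0.0
0.023 0.023868458261005834 [-0.03  0.15  1.57] 20.381652116775513
11.8333 [ 0.60431609 -0.04452205  0.12161459] [-0.021  0.042 -0.093]
```

```bash
cat > wig.py <<'E'
from h import *
import sys
def wiggle(P,yaw0,zstop,f0,n,up=1.3,dt=.4,sgn=1):
    """alternate +-15 deg about the shank, raising a little each half turn"""
    z=P[2]
    for i in range(n):
        pull=-(bot.current_force()[2]-f0[2])
        dz=up if pull<6 else (up*.4 if pull<7 else .15)
        z+=dz*1e-3
        a=yaw0+sgn*np.radians(15); sgn=-sgn
        q=quat([np.cos(a),np.sin(a),0],[0,0,-1])
        bot.servo_line([P[0],P[1],z],q,vel=dz*1e-3/dt)
        f=np.array(bot.current_force())-f0
        print(f"{bot.current_t():.2f} z{z:.4f}/{bot.current_tcp_pos()[2]:.4f} F{f.round(1)} T{bot.current_ft_torque()[2]:.2f} w{bot.current_grip_width():.4f}")
        if z>=zstop: break
    return z,sgn
E
python3 - <<'E'
from wig import *
f0=np.array([-.48,-.63,-.12])
bot.gripper_to(.02,force=80); print(np.array(bot.current_force())-f0,bot.current_grip_width())
print(wiggle(np.array([.6043,-.0445,.1215]),np.arctan(.132),.2,f0,5))
E
```

```text
[-1.05823939  0.85629349  1.73131713] 0.022833573892454075
12.60 z0.1228/0.1220 F[ 1.8 -0.  -4.4] T-0.04 w0.0225
13.28 z0.1241/0.1235 F[ 1.7 -0.2 -6.3] T-0.01 w0.0230
13.95 z0.1246/0.1248 F[ 1.   0.7 -2.5] T-0.07 w0.0227
14.62 z0.1259/0.1258 F[ 0.1  0.5 -3.6] T0.05 w0.0228
15.30 z0.1272/0.1271 F[ 1.4  0.5 -4.5] T-0.08 w0.0226
(np.float64(0.12722), -1)
```

```bash
python3 - <<'E'
from wig import *
import cv2
f0=np.array([-.48,-.63,-.12])
print(wiggle(np.array([.6043,-.0445,.12722]),np.arctan(.132),.2,f0,14,up=1.45,sgn=-1))
s=optics.read_camera("scene")[160:300,180:400];d=optics.read_camera("side")[150:300,230:390]
cv2.imwrite("pics/c4.png",np.hstack([cv2.resize(s,(440,280)),cv2.resize(d,(299,280))]))
E
```

```text
15.97 z0.1287/0.1285 F[ 1.   0.6 -4.8] T0.02 w0.0229
16.65 z0.1301/0.1301 F[ 1.5  1.  -4.8] T-0.05 w0.0226
17.32 z0.1316/0.1315 F[ 0.2  0.7 -5.2] T0.02 w0.0224
18.00 z0.1330/0.1330 F[ 0.7  1.7 -4.9] T-0.02 w0.0226
18.68 z0.1345/0.1345 F[-0.   1.3 -3.7] T0.01 w0.0226
19.35 z0.1359/0.1360 F[ 0.1  1.4 -4.1] T-0.01 w0.0225
20.02 z0.1374/0.1375 F[-0.2  1.2 -1.7] T0.07 w0.0224
20.70 z0.1388/0.1389 F[ 0.6  1.3 -3.3] T0.02 w0.0229
21.38 z0.1403/0.1402 F[-0.5  1.2 -2.9] T-0.04 w0.0226
22.05 z0.1417/0.1417 F[ 0.4  1.2 -4. ] T0.01 w0.0229
22.73 z0.1432/0.1432 F[-0.4  0.7 -3. ] T0.02 w0.0227
23.40 z0.1446/0.1446 F[ 0.3  0.1 -3.7] T0.01 w0.0226
24.07 z0.1461/0.1461 F[-0.4  0.9 -3.3] T0.05 w0.0225
24.75 z0.1475/0.1475 F[ 0.5  1.3 -4.1] T0.00 w0.0227
(np.float64(0.1475200000000001), -1)
```

View pics/c4.png

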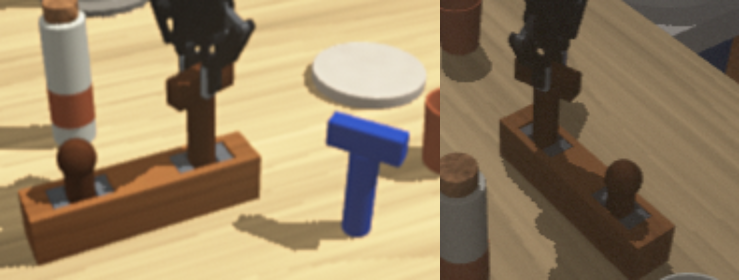

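The case and knob stamp haven't moved (near-left bottom corner still at (40,261)), and the stamp is rising upright at (202,135).

```bash
python3 - <<'E'
from wig import *
import cv2
f0=np.array([-.48,-.63,-.12])
z,s=wiggle(np.array([.6043,-.0445,.14752]),np.arctan(.132),.1675,f0,16,up=1.5,sgn=-1)
a=np.arctan(.132); q=quat([np.cos(a),np.sin(a),0],[0,0,-1])
bot.servo_line([.6043,-.0445,z+.003],q,vel=.006)
bot.servo_line([.6043,-.0445,.215],vel=.06)
print(np.array(bot.current_force())-f0)
b=a+.35;qb=quat([np.cos(b),np.sin(b),0],[0,0,-1])
bot.servo_line([.456,.266,.19],qb,vel=.2)
bot.sleep(.3);print(bot.current_t(),bot.current_tcp_pos(),bot.current_force())
s=optics.read_camera("scene")[140:300,180:440];d=optics.read_camera("side")[110:300,120:390]
cv2.imwrite("pics/c5.png",np.hstack([cv2.resize(s,(416,256)),cv2.resize(d,(364,256))]))
E
```

```text
25.52 z0.1490/0.1490 F[-0.7  0.2 -3.3] T0.05 w0.0225
26.20 z0.1505/0.1505 F[ 1.   1.  -4.8] T0.03 w0.0227
26.88 z0.1520/0.1520 F[-0.3  1.1 -3.4] T0.04 w0.0225
27.55 z0.1535/0.1535 F[ 0.4  1.2 -4.2] T-0.03 w0.0224
28.23 z0.1550/0.1550 F[ 0.4 -0.  -2.2] T0.01 w0.0226
28.90 z0.1565/0.1566 F[ 0.8  0.4 -4.2] T0.03 w0.0227
29.57 z0.1580/0.1582 F[ 0.   1.2 -2.5] T-0.01 w0.0224
30.25 z0.1595/0.1605 F[-0.9  1.2  2.2] T0.01 w0.0227
30.93 z0.1610/0.1626 F[-2.2  0.2  5.3] T-0.03 w0.0227
31.60 z0.1625/0.1639 F[-0.6  0.5  5.9] T-0.06 w0.0226
32.27 z0.1640/0.1642 F[-0.2  0.6  2.6] T-0.04 w0.0227
32.95 z0.1655/0.1650 F[ 0.8  1.1 -0.4] T0.02 w0.0228
33.62 z0.1670/0.1668 F[ 0.   0.7 -0.9] T-0.04 w0.0228
34.30 z0.1685/0.1685 F[ 0.2  0.9 -0.8] T-0.04 w0.0225
[ 0.55066486  0.16119793 -1.29921892]
38.0 [0.45626256 0.26562876 0.19001383] [ 1.11525525  0.23379587 -1.16739508]
```

View pics/c5.png

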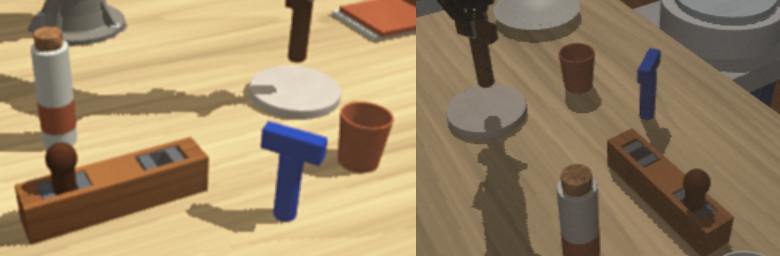

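The stamp is out and held over the bat; case and knob stamp are unchanged. Next I lower it.

```bash
python3 - <<'E'
from h import *
import cv2
bot.servo_line([.456,.266,.142],vel=.1); bot.sleep(.15)
print(bot.servo_line([.456,.266,.122],vel=.012,until_force=4),bot.current_tcp_pos(),np.round(bot.current_force(),1),np.round(bot.current_ft_torque(),2),bot.current_t())
bot.gripper_to(.035,force=20); bot.gripper_to(.07)
bot.sleep(.3)
s=optics.read_camera("scene")[140:300,180:440];d=optics.read_camera("side")[110:300,120:390]
cv2.imwrite("pics/c6.png",np.hstack([cv2.resize(s,(416,256)),cv2.resize(d,(364,256))]))
E
```

```text
True [0.45592231 0.26596873 0.1317086 ] [-0.1 -0.2  4.4] [0.01 0.02 0.01] 39.825
```

View pics/c6.png

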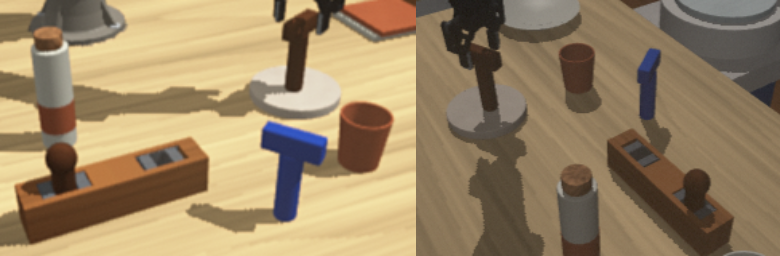

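The stamp stands upright near the centre of the bat, with its foot at (294,90). I'll retreat, check and hand in.

```bash
python3 - <<'E'
from h import *
import cv2
bot.servo_line([.456,.266,.27],vel=.12); bot.sleep(.5)
s=optics.read_camera("scene")[120:300,100:460]
cv2.imwrite("pics/c7.png",cv2.resize(s,(720,360))); print(bot.current_t())
E
```

```text
42.8
```

View pics/c7.png

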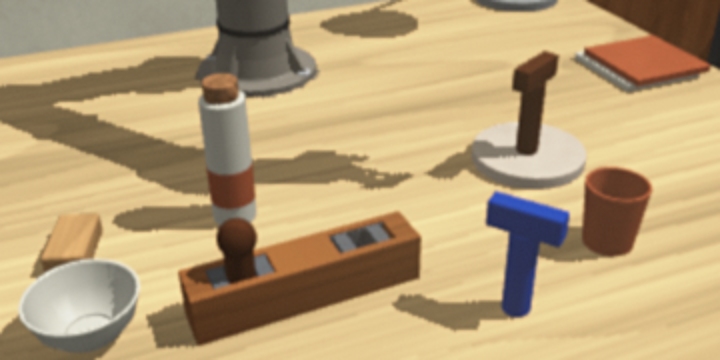

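The stamp stands free on the bat at (528,150), the jar is upright at (230,200), and everything else is in place.

```bash
python3 -c "
from station import workorder
print(workorder.close_job())"
```

```text
the job is handed in; nothing more can be done
None
```

The job is handed in at about 43 s: the jar is set aside upright, the T-handled stamp stands upright on the bat, and in the last picture the case, knob stamp, cup, bowl and block look unmoved.

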